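# Find the fuller cocoa dredger by weight and hold it out over the tray

## Robot

A 7-joint arm with a two-finger parallel gripper is mounted at the origin on a cart in front of the work surface, level with it; the furniture and walls round the work are solid. World frame = base frame: x ahead of the robot, y to its left, z up, the work surface at z = 0. Lengths are in mm, angles in rad, forces in N, time in s.
With the tool pointing down it reaches from about 375 to 925 mm from the base axis. Payload 3.1 kg.
Tool frame: the origin (TCP) lies at the very end of the fingers, on their centre line; the grasp point (between the pads) lies ctrl.pinch_z behind it (ctrl.pinch_z is the distance from the TCP to the grasp point, in mm); z points along the fingers, y is the line along which they close (so a half turn about z gives the same grasp; the last joint's range is limited). The gripper opens to 85 mm and grips with 20 to 120 N. Pads are 22 mm wide; open, the fingers measure 114 mm over their backs; the gripper's body (76 mm by 85 mm) begins 54 mm behind the grasp point. The pads swing forward as they close: fully open they stand 13 mm farther back than shut.
Start: joints at [-1.232, 0.383, 0.044, 1.598, -0.018, 1.161, -0.05], TCP at [274.956, 588.984, 231.269] pointing down, gripper open.
Joint ranges: [-2.61, 2.61], [-0.41, 2.15], [-1.48, 1.57], [0, 2.5], [-1.57, 4.71], [0.05, 1.97], [-2.85, 2.85]. Speed limits (rad/s): [2.79, 2.79, 3.14, 3.14, 3.14, 3.14, 3.14].

## Interface

Orientations are given as a unit quaternion [x, y, z, w].
In Python, from station import telemetry, capture, camera_params, ctrl gives the robot as it stands.
- The arm moves only by the tool send_rows, never from a script. Its argument "increments" is a list of rows, each an object of numbers: "x", "y", "z": the shift along the tool's x, y, z in units of 30 cm (1.0 is 30 cm); "ax", "ay", "az": the turn, a rotation vector about the tool's x, y, z in units of 2 pi rad (1.0 is 2 pi rad); "claw": the opening, from 0 (shut) to 1 (fully open). In form: [{"x": .., "y": .., "z": .., "ax": .., "ay": .., "az": .., "claw": ..}, ...]. A call has 1 to 8 rows; each row is the pose to reach, as a shift and turn from the pose commanded when the call began, along the tool's axes at that moment, turning the shorter way round; what a row does not reach only later rows make up. A row lasts 1/12 s, in which the tool goes at most 41.7 mm and 7.16 degrees, less where a joint would pass 70% of its speed; a pose out of reach is approached as far as the arm can. A call with a number of a shift or a turn outside -1 to 1 is refused whole. A call with a gripper value outside its range is refused whole. The fingers move at their own pace and stop on an object; "newtons" is the grip in N (left out, the last holds). Time passes only in rows, so rows that repeat a pose let the fingers close. It gives the time, the measured TCP pose, the force, the opening and the grip force at its end, in the units of the state.
- telemetry.get_obs(): the state, without advancing time (a new reading comes with each control period).
- capture(name): name is "scene" or "top"; returns (picture, depth): 384x512x3 uint8, red, green, blue; 384x512 float32, mm along the optical axis (not along the pixel's ray), 0 where there is no reading.
- camera_params(name): a dict with "fov_y" (degrees; the focal length in pixels is half the picture's height over the tangent of half this angle, whatever the lens; pixels are square), "cx", "cy" (the principal point, pixels), "k1" (the pictures are not rectified: a ray, as slopes to the right and down, at radius r is drawn at 1 + k1 r^2 times it, then the intrinsics apply), "position" and "orientation" of the camera in the world. Camera axes: x right, y down, z forward; pixel columns grow to the right and rows downward; lengths in mm; the calibration is good to about 2 mm. A picture is of the moment at which its call begins. camera_params takes no time and is no camera call.
- ctrl.hand_in(): hands the job in; it is judged then, once.
The state is a dict: "clock": time; "qpos": joint angles; "dq": joint speeds; "tau": joint torques, N m; "ee_pos": TCP position; "eef_rot": TCP orientation; "ft_force": force on the tool from outside, world axes, zero at the start; "torque": the same for the moment, N m; "finger_gap": finger opening in mm; "finger_force": force on a finger pad.
Only numpy, scipy, OpenCV 4.12 (cv2) and the standard library are available. Lean on these libraries where they do the work, as an engineer would, in place of code of your own. Each camera call takes 0.05 s, during which the arm holds its last target. There are 200 camera calls.

## Task

One of the two steel cocoa dredgers in the wooden caddy is nearly full and the other nearly used up, which only their weight tells. Lift the left-hand one clear of the caddy to feel its weight and stand it fully back in its well, then lift the right-hand one clear; finish with the lighter one standing let go in its own well and the heavier one held out for the waiter: upright, over the middle of the grey tray, its foot about a hand's breadth (10 to 15 cm) above the worktop. Keep hold of it, still, when you finish; do not tip the dredgers over or disturb the things standing about.

Things in the scene. Friction and masses are not known exactly. Their poses are not given: they have to be found in the camera images.
- dredger_left: The left-hand of two steel cocoa dredgers that look alike: closed opaque round tin 112 mm tall, 50 mm across from 3 to 84 mm up (foot chamfered to 45 mm), lid 52 to 53 mm across up to 96 mm, then domed. Origin: centre of underside, z up. Nearly full (310 to 430 g) or nearly used up (140 to 155 g), one of each; which is which changes. Starts in its well, the lower 26 mm sunk in it.
- dredger_right: The right-hand of two steel cocoa dredgers that look alike: closed opaque round tin 112 mm tall, 50 mm across from 3 to 84 mm up (foot chamfered to 45 mm), lid 52 to 53 mm across up to 96 mm, then domed. Origin: centre of underside, z up. Nearly full (310 to 430 g) or nearly used up (140 to 155 g), one of each; which is which changes. Starts in its well, the lower 26 mm sunk in it.
- well_left (a point): Centre of the floor of the caddy's left-hand well (+y end of the caddy): a round hole 56 mm in diameter and 26 mm deep with a 3 mm chamfer at its mouth; the floor is 14 mm above the worktop. The axes are the caddy's.
- well_right (a point): Centre of the floor of the caddy's right-hand well, like the left one; the two lie 118 mm apart, centre to centre, along the caddy's y.
- caddy: Beech caddy, a block 105 x 235 mm (x, y), its top 40 mm above the worktop, with the two wells side by side along its y; a bent steel-wire handle stands out about 20 mm at each y end, no higher than 43 mm. It stands fast on the worktop. Origin at the centre of its underside; turned by up to 0.3 rad either way.
- tray: Small grey serving tray, 145 x 210 mm (x, y), floor 4 mm thick, sloped rim 18 mm high, fast on the worktop in front of the juice dispenser, whose taps begin about 0.1 m beyond the tray's middle. A creamer pod 21 mm high lies in its far left part. Origin at the centre of its underside.
- canister: Bystander: grey canister with wooden lid, 92 mm across, 120 mm tall, behind the caddy. Origin at the centre of its underside.
- tumblers: Bystander: clear tumbler upside down, 70 mm across, 98 mm tall, behind the caddy. Origin at the centre of its underside.
- shaker: Bystander: glass shaker with grey cap, 44 mm across, 90 mm tall, behind the caddy to the right. Origin at the centre of its underside.
- creamer_tray: Bystander: creamer pod, 38 x 45 x 21 mm, lying on the tray. Origin at the centre of its underside.
There are look-alikes about, which are no part of the job. Leave any red look-alike of the dredger_right alone. Leave any black look-alike of the dredger_left alone.

How it is judged:
By the outcome, as a careful person would: the job done as asked, in the order asked, and still so for the second after the job is handed in, while the arm keeps its last pose, push and grip.
It also fails if it takes over 64 s, if anything falls off the work surface, if the arm or the gripper's body presses on something with over 40 N, if the wrist force passes 120 N, or if a joint passes its speed limit or range.

## Working session

There is one attempt and no reset: what is moved stays moved. The work goes in short steps, Python scripts to look and compute and a tool call to move; the robot and the scene stay as the last step left them, time stands still between calls to the robot, and variables do not carry over. Pictures are saved under pics/ and viewed, at most 10 in all, crops included, and the job is handed in when it is done.

Besides the shell and the picture viewer there is one more tool, called after "Emit:" in YAML: its name, and indented under it one key for each argument. send_rows: Moves the arm, as the interface text tells. Shifts and turns lie within -1 to 1; 1 stands for 30 cm of shift or 2 pi rad of turn. Its arguments: {"type":"object","properties":{"increments":{"type":"array","items":{"type":"object","properties":{"x":{"type":"number"},"y":{"type":"number"},"z":{"type":"number"},"ax":{"type":"number"},"ay":{"type":"number"},"az":{"type":"number"},"claw":{"type":"number"}}}},"newtons":{"type":"number"}},"required":["increments"]}

```bash
ls; mkdir -p pics; cat > h.py <<'E'
import numpy as np, cv2
from scipy.spatial.transform import Rotation as R
from station import telemetry, capture, camera_params, ctrl
def cloud(n):
    im,d=capture(n); p=camera_params(n); H,W=d.shape
    f=H/2/np.tan(np.radians(p["fov_y"])/2)
    K=np.array([[f,0,p["cx"]],[0,f,p["cy"]],[0,0,1]])
    v,u=np.mgrid[:H,:W]
    s=cv2.undistortPoints(np.stack([u,v],-1).reshape(-1,1,2).astype(float),K,np.array([p["k1"],0,0,0,0.])).reshape(H,W,2)
    ray=np.dstack([s,np.ones((H,W))])
    Rm=R.from_quat(p["orientation"]).as_matrix()
    rw=ray@Rm.T; c=np.array(p["position"])
    P=c+rw*d[...,None]; P[d==0]=np.nan
    return im,d,P,rw,c
E
python3 - <<'E'
from h import *
for n in("scene","top"):
    im,d,P,rw,c=cloud(n); cv2.imwrite(f"pics/{n}0.png",im[...,::-1]); np.savez(f"{n}0.npz",im=im,P=P,rw=rw,c=c); print(n,camera_params(n))
o=telemetry.get_obs(); print({k:np.round(v,3) for k,v in o.items()}, ctrl.pinch_z)
E
```

```text
pics
scene {'fov_y': 45.37582869292959, 'cx': 257.2965054200142, 'cy': 187.45046698920927, 'k1': -0.14749082697408544, 'position': array([-296.57017586, -796.78923571,  927.46922071]), 'orientation': array([ 0.81608923, -0.32284783,  0.18412302, -0.44256792])}
top {'fov_y': 42.16450280687402, 'cx': 258.92619396171153, 'cy': 188.94425673640023, 'k1': -0.061189227987444604, 'position': array([ 309.4654953 ,  173.70099966, 1438.80324722]), 'orientation': array([-0.68271963,  0.72197887, -0.08047492,  0.07851239])}
{'clock': np.float64(0.1), 'qpos': array([-1.232,  0.384,  0.044,  1.599, -0.018,  1.161, -0.05 ]), 'dq': array([-0.001, -0.002,  0.   , -0.005,  0.   ,  0.   , -0.002]), 'tau': array([ 3.0000e-03, -4.3472e+01,  1.0290e+00, -2.5045e+01,  1.1000e-02,
        5.0000e-03, -0.0000e+00]), 'ee_pos': array([274.565, 588.188, 229.977]), 'eef_rot': array([ 0.217,  0.976, -0.001, -0.   ]), 'ft_force': array([-0.103,  0.308,  0.367]), 'torque': array([-0.03 ,  0.007, -0.011]), 'finger_force': np.float64(0.0), 'finger_gap': np.float64(85.533)} 18.700000000000003
```

View pics/scene0.png

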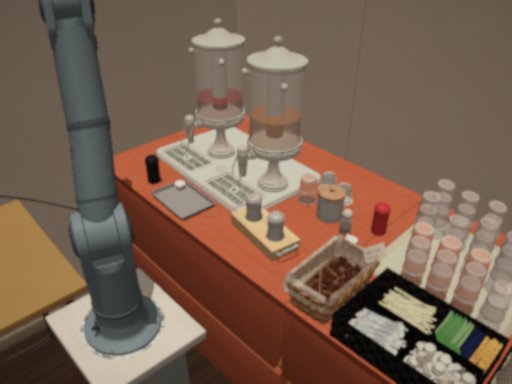

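View pics/top0.png

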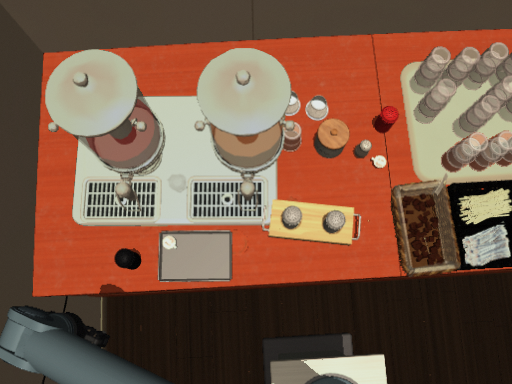

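The scene view shows the caddy with two steel dredgers at (254,207) and (275,227), and the tray at (183,198). In the top view the dredgers are at (291,216) and (335,221), the tray is at (195,256) and the black look-alike is at (127,258).

```bash
cat > m.py <<'E'
from h import *
t=np.load("top0.npz"); s=np.load("scene0.npz")
def onplane(z,u,v,q): r=q["rw"][int(v),int(u)]; return q["c"]+r*(z-q["c"][2])/r[2]
P=t["P"]
for nm,(u,v) in dict(L=(291,216),Rr=(335,221)).items():
    print(nm,onplane(108,u,v,t).round(0), P[v-3:v+4,u-3:u+4,2].mean().round(1))
# dredger lids/bodies by circle fit of 3D points in each view
for q,n in((t,"top"),(s,"scene")):
    X=q["P"].reshape(-1,3)
    for (u,v) in ((291,216),(335,221)):
        c0=onplane(108,u,v,t)
        m=(np.hypot(X[:,0]-c0[0],X[:,1]-c0[1])<45)
        for lo,hi in((84,97),(50,80),(97,115)):
            A=X[m&(X[:,2]>lo)&(X[:,2]<hi)]
            if len(A)<6: continue
            B=np.c_[2*A[:,:2],np.ones(len(A))]; w=np.linalg.lstsq(B,(A[:,:2]**2).sum(1),rcond=None)[0]
            print(n,lo,hi,len(A),"fit",w[:2].round(1),"r",np.sqrt(w[2]+w[:2]@w[:2]).round(1),"mean",A.mean(0).round(1),"med-ext",((A.max(0)+A.min(0))/2).round(1),(A.max(0)-A.min(0)).round(0))
# caddy: wood-coloured top points at z~40
for q,n in((t,"top"),(s,"scene")):
    X=q["P"]; hsv=cv2.cvtColor(q["im"],cv2.COLOR_RGB2HSV)
    m=(hsv[...,0]>12)&(hsv[...,0]<30)&(hsv[...,1]>70)&(abs(X[...,2]-40)<8)&(X[...,0]>200)&(X[...,0]<700)&(abs(X[...,1])<400)
    k,l,st,_=cv2.connectedComponentsWithStats(m.astype(np.uint8)); i=1+np.argmax(st[1:,4])
    A=X[l==i][:,:2].astype(np.float32); r=cv2.minAreaRect(A); print(n,"caddy",len(A),r, "z",X[l==i][:,2].mean())
X=P; hsv=cv2.cvtColor(t["im"],cv2.COLOR_RGB2HSV)
m=(hsv[...,1]<90)&(X[...,2]<30)&(X[...,2]>-5); m[:, :150]=0; m[:,240:]=0; m[:225]=0;m[290:]=0
k,l,st,_=cv2.connectedComponentsWithStats(m.astype(np.uint8)); i=1+np.argmax(st[1:,4])
print("tray",st[i],cv2.minAreaRect(X[l==i][:,:2].astype(np.float32)))
for (u,v,z) in ((124,185,60),(247,185,60),(127,258,100)): print(u,v,onplane(z,u,v,t).round(), P[v,u].round())
m=(X[...,0]>330)&(X[...,0]<700)&(abs(X[...,1]-250)<60)&(X[...,2]>40)
print("taps near tray minx", np.nanmin(np.where(m,X[...,0],np.nan)))
E
python3 m.py
```

```text
L [534.  79. 108.] 125.3
Rr [514. -39. 108.] 124.6
top 84 97 6 fit [536.7  77. ] r 23.5 mean [518.3  86.1  87.9] med-ext [518.8  82.8  88.4] [12. 30.  5.]
top 50 80 29 fit [538.3  77. ] r 24.5 mean [520.7  85.9  66.7] med-ext [525.9  81.6  65.8] [24. 40. 27.]
top 97 115 74 fit [538.6  77.2] r 24.8 mean [533.8  77.9 110.4] med-ext [538.7  77.2 107.6] [53. 52. 14.]
top 84 97 14 fit [519.5 -39.6] r 24.7 mean [505.2 -25.   88.5] med-ext [510.9 -29.1  89.4] [32. 28. 10.]
top 50 80 36 fit [518.7 -39.3] r 24.1 mean [504.8 -25.5  65. ] med-ext [511.7 -31.5  64.8] [35. 33. 28.]
top 97 115 61 fit [519.4 -39.5] r 24.6 mean [510.6 -33.2 111.1] med-ext [518.9 -38.  106.4] [51. 52. 17.]
scene 84 97 46 fit [537.   76.7] r 23.8 mean [525.4  63.   91.1] med-ext [528.9  70.8  90.5] [37. 40. 13.]
scene 50 80 120 fit [535.9  75.6] r 22.8 mean [524.5  64.4  65.2] med-ext [531.5  72.1  64.9] [43. 45. 30.]
scene 97 115 83 fit [535.6  75.1] r 23.1 mean [525.   63.4 107.2] med-ext [532.6  73.  105.9] [46. 49. 18.]
scene 84 97 51 fit [515.9 -41.3] r 22.0 mean [504.2 -52.   90.5] med-ext [510.8 -47.2  90.4] [40. 37. 12.]
scene 50 80 126 fit [517.2 -41.8] r 22.4 mean [505.4 -53.6  65.7] med-ext [513.1 -48.6  64.7] [40. 37. 29.]
scene 97 115 100 fit [517.1 -40.8] r 23.3 mean [505.8 -51.7 107.1] med-ext [514.8 -43.  105.9] [49. 47. 18.]
top caddy 2244 ((528.7137451171875, 16.636085510253906), (238.5640869140625, 106.9382095336914), 80.62582397460938) z 40.480508617289985
scene caddy 1051 ((527.4259033203125, 17.906204223632812), (242.39378356933594, 110.64547729492188), 81.1645736694336) z 39.12836071277859
tray [ 158  230   74   52 3646] ((451.59063720703125, 354.6076965332031), (209.41087341308594, 143.95584106445312), 88.05020141601562)
124 185 [659. 546.  60.] [615. 500. 231.]
247 185 [639. 194.  60.] [598. 192. 230.]
127 258 [446. 526. 100.] [445. 524. 109.]
taps near tray minx 546.108938012557
```

```bash
cat > go.py <<'E'
import sys
from h import *
o=telemetry.get_obs(); p=np.array(o["ee_pos"]); Q=R.from_quat(o["eef_rot"])
def tgt(yaw): # tool y at yaw deg from world x, tool z down
    a=np.radians(yaw); y=np.array([np.cos(a),np.sin(a),0]); z=np.array([0,0,-1.]); return R.from_matrix(np.c_[np.cross(y,z),y,z])
for i in range(1,len(sys.argv),4):
    x,y,z,yaw=map(float,sys.argv[i:i+4]); T=tgt(yaw)
    print("shift",(Q.inv().apply([x-p[0],y-p[1],z-p[2]])/300).round(4),"turn",((Q.inv()*T).as_rotvec()/2/np.pi).round(4))
print({k:np.round(o[k],2) for k in("clock","ee_pos","ft_force","torque","finger_gap","finger_force")})
E
python3 go.py 406 332 230 73 537 76 190 80.6
```

```text
shift [-0.7581 -0.5886  0.0015] turn [-0.0004 -0.     -0.0223]
shift [-1.5147 -1.1768  0.1363] turn [-0.0004 -0.     -0.0434]
{'clock': np.float64(0.1), 'ee_pos': array([274.57, 588.19, 229.98]), 'ft_force': array([-0.1 ,  0.31,  0.37]), 'torque': array([-0.03,  0.01, -0.01]), 'finger_gap': np.float64(85.53), 'finger_force': np.float64(0.0)}
```

Emit:
send_rows:
  increments:
    - {"x": -0.05, "y": -0.04, "az": -0.002, "claw": 1}
    - {"x": -0.14, "y": -0.11, "az": -0.005, "claw": 1}
    - {"x": -0.24, "y": -0.187, "az": -0.008, "claw": 1}
    - {"x": -0.345, "y": -0.268, "az": -0.011, "claw": 1}
    - {"x": -0.45, "y": -0.35, "az": -0.014, "claw": 1}
    - {"x": -0.555, "y": -0.431, "az": -0.017, "claw": 1}
    - {"x": -0.66, "y": -0.513, "az": -0.02, "claw": 1}
    - {"x": -0.758, "y": -0.589, "az": -0.0223, "claw": 1}
  newtons: 40

```text
invalid input
```

```bash
python3 go.py 537 76 190 80.6
```

```text
shift [-1.5147 -1.1768  0.1363] turn [-0.0004 -0.     -0.0434]
{'clock': np.float64(0.1), 'ee_pos': array([274.57, 588.19, 229.98]), 'ft_force': array([-0.1 ,  0.31,  0.37]), 'torque': array([-0.03,  0.01, -0.01]), 'finger_gap': np.float64(85.53), 'finger_force': np.float64(0.0)}
```

Emit:
send_rows:
  increments:
    - {"x": -0.05, "y": -0.04, "z": 0, "ax": 0, "ay": 0, "az": -0.002, "claw": 1}
    - {"x": -0.14, "y": -0.11, "z": 0, "ax": 0, "ay": 0, "az": -0.005, "claw": 1}
    - {"x": -0.24, "y": -0.187, "z": 0, "ax": 0, "ay": 0, "az": -0.008, "claw": 1}
    - {"x": -0.345, "y": -0.268, "z": 0, "ax": 0, "ay": 0, "az": -0.011, "claw": 1}
    - {"x": -0.45, "y": -0.35, "z": 0, "ax": 0, "ay": 0, "az": -0.014, "claw": 1}
    - {"x": -0.555, "y": -0.431, "z": 0, "ax": 0, "ay": 0, "az": -0.017, "claw": 1}
    - {"x": -0.66, "y": -0.513, "z": 0, "ax": 0, "ay": 0, "az": -0.02, "claw": 1}
    - {"x": -0.758, "y": -0.589, "z": 0, "ax": 0, "ay": 0, "az": -0.0223, "claw": 1}
  newtons: 40

```text
clock: 0.77
ee_pos: [406.8, 329.9, 230.8]
eef_rot: [0.148, 0.989, -0.0, -0.0]
ft_force: [0.1, 0.4, 0.2]
finger_gap: 85.3
finger_force: 0.0
```

```bash
python3 go.py 537 76 190 80.6
```

```text
shift [-0.6624 -0.6823  0.1366] turn [-0.0002 -0.     -0.0211]
{'clock': np.float64(0.77), 'ee_pos': array([406.81, 329.88, 230.82]), 'ft_force': array([0.1 , 0.39, 0.24]), 'torque': array([ 0.03, -0.03, -0.02]), 'finger_gap': np.float64(85.3), 'finger_force': np.float64(0.0)}
```

Emit:
send_rows:
  increments:
    - {"x": -0.09, "y": -0.093, "z": 0.01, "ax": 0, "ay": 0, "az": -0.003, "claw": 1}
    - {"x": -0.18, "y": -0.186, "z": 0.03, "ax": 0, "ay": 0, "az": -0.006, "claw": 1}
    - {"x": -0.27, "y": -0.279, "z": 0.05, "ax": 0, "ay": 0, "az": -0.009, "claw": 1}
    - {"x": -0.36, "y": -0.372, "z": 0.07, "ax": 0, "ay": 0, "az": -0.012, "claw": 1}
    - {"x": -0.45, "y": -0.465, "z": 0.09, "ax": 0, "ay": 0, "az": -0.015, "claw": 1}
    - {"x": -0.54, "y": -0.557, "z": 0.11, "ax": 0, "ay": 0, "az": -0.018, "claw": 1}
    - {"x": -0.61, "y": -0.63, "z": 0.125, "ax": 0, "ay": 0, "az": -0.02, "claw": 1}
    - {"x": -0.6624, "y": -0.682, "z": 0.1366, "ax": 0, "ay": 0, "az": -0.0211, "claw": 1}

```text
clock: 1.43
ee_pos: [536.9, 74.4, 189.5]
eef_rot: [0.084, 0.996, -0.001, -0.0]
ft_force: [0.4, 0.1, 0.2]
finger_gap: 85.4
finger_force: 0.0
```

Emit:
send_rows:
  increments:
    - {"x": 0, "y": 0, "z": 0, "ax": 0, "ay": 0, "az": 0, "claw": 1}
    - {"x": 0, "y": 0, "z": 0, "ax": 0, "ay": 0, "az": 0, "claw": 1}
    - {"x": 0, "y": 0, "z": 0, "ax": 0, "ay": 0, "az": 0, "claw": 1}
    - {"x": 0, "y": 0, "z": 0, "ax": 0, "ay": 0, "az": 0, "claw": 1}

```text
clock: 1.77
ee_pos: [535.8, 80.8, 190.1]
eef_rot: [0.081, 0.997, 0.0, -0.0]
ft_force: [-0.5, -0.0, 0.2]
finger_gap: 85.8
finger_force: 0.0
```

```bash
python3 go.py 537 76 120 80.6 537 76 64 80.6
```

```text
shift [-0.0066 -0.0154  0.2336] turn [ 0.0001 -0.0001  0.0004]
shift [-0.0068 -0.0156  0.4203] turn [ 0.0001 -0.0001  0.0004]
{'clock': np.float64(1.77), 'ee_pos': array([535.83,  80.84, 190.09]), 'ft_force': array([-0.55, -0.01,  0.19]), 'torque': array([-0.  , -0.05, -0.02]), 'finger_gap': np.float64(85.76), 'finger_force': np.float64(0.0)}
```

Emit:
send_rows:
  increments:
    - {"x": -0.0067, "y": -0.0155, "z": 0.05, "ax": 0, "ay": 0, "az": 0, "claw": 1}
    - {"x": -0.0067, "y": -0.0155, "z": 0.11, "ax": 0, "ay": 0, "az": 0, "claw": 1}
    - {"x": -0.0067, "y": -0.0155, "z": 0.16, "ax": 0, "ay": 0, "az": 0, "claw": 1}
    - {"x": -0.0067, "y": -0.0155, "z": 0.18, "ax": 0, "ay": 0, "az": 0, "claw": 1}
    - {"x": -0.0067, "y": -0.0155, "z": 0.18, "ax": 0, "ay": 0, "az": 0, "claw": 1}
    - {"x": -0.0067, "y": -0.0155, "z": 0.18, "ax": 0, "ay": 0, "az": 0, "claw": 1}

```text
clock: 2.27
ee_pos: [537.5, 75.1, 136.4]
eef_rot: [0.081, 0.997, 0.0, -0.0]
ft_force: [-0.4, 0.7, 0.4]
finger_gap: 85.8
finger_force: 0.0
```

```bash
python3 go.py 537 76 64 80.6
```

```text
shift [0.0021 0.0025 0.2414] turn [ 0.     -0.0001  0.0003]
{'clock': np.float64(2.27), 'ee_pos': array([537.53,  75.13, 136.43]), 'ft_force': array([-0.36,  0.72,  0.38]), 'torque': array([ 0.03, -0.06,  0.  ]), 'finger_gap': np.float64(85.78), 'finger_force': np.float64(0.0)}
```

Good tracking now; descend and close.

Emit:
send_rows:
  increments:
    - {"x": 0.002, "y": 0.002, "z": 0.05, "ax": 0, "ay": 0, "az": 0, "claw": 1}
    - {"x": 0.002, "y": 0.002, "z": 0.11, "ax": 0, "ay": 0, "az": 0, "claw": 1}
    - {"x": 0.002, "y": 0.002, "z": 0.17, "ax": 0, "ay": 0, "az": 0, "claw": 1}
    - {"x": 0.002, "y": 0.002, "z": 0.22, "ax": 0, "ay": 0, "az": 0, "claw": 1}
    - {"x": 0.002, "y": 0.002, "z": 0.241, "ax": 0, "ay": 0, "az": 0, "claw": 1}
    - {"x": 0.002, "y": 0.002, "z": 0.241, "ax": 0, "ay": 0, "az": 0, "claw": 1}
    - {"x": 0.002, "y": 0.002, "z": 0.241, "ax": 0, "ay": 0, "az": 0, "claw": 1}
    - {"x": 0.002, "y": 0.002, "z": 0.241, "ax": 0, "ay": 0, "az": 0, "claw": 1}

```text
clock: 2.93
ee_pos: [538.6, 75.0, 65.4]
eef_rot: [0.082, 0.997, 0.0, 0.001]
ft_force: [-0.7, -0.7, 0.5]
finger_gap: 85.6
finger_force: 0.0
```

```bash
python3 - <<'E'
from h import *
a=[c[0] for c in map(cloud,("scene",))][0]
cv2.imwrite("pics/grasp1.png",cv2.resize(a[150:280,190:350,::-1],None,fx=4,fy=4))
E
python3 go.py 537 76 64 80.6
```

```text
shift [0.0059 0.0024 0.0049] turn [0.0002 0.0004 0.    ]
{'clock': np.float64(2.98), 'ee_pos': array([538.63,  75.  ,  65.48]), 'ft_force': array([-0.14,  0.52,  1.09]), 'torque': array([-0.03, -0.  , -0.04]), 'finger_gap': np.float64(85.0), 'finger_force': np.float64(0.0)}
```

View pics/grasp1.png

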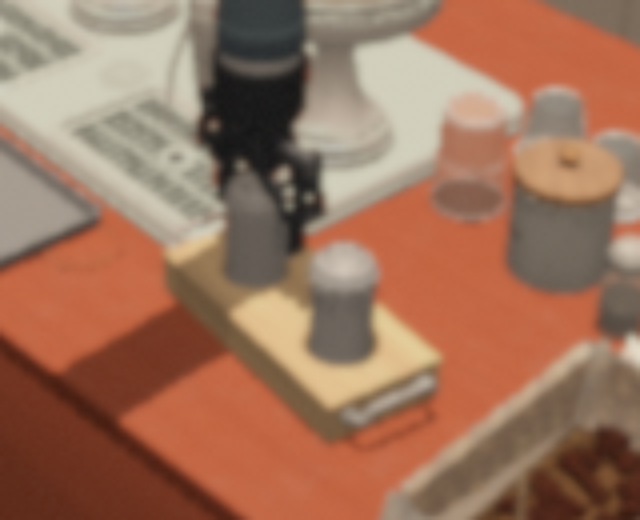

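The close-up shows the right finger tip at about (295,250), just right of the left dredger at (255,230). That matches where the projection puts it, so I'll close.

Emit:
send_rows:
  increments:
    - {"x": 0.002, "y": 0.002, "z": 0.003, "ax": 0, "ay": 0, "az": 0, "claw": 0.7}
    - {"x": 0.002, "y": 0.002, "z": 0.003, "ax": 0, "ay": 0, "az": 0, "claw": 0.6}
    - {"x": 0.002, "y": 0.002, "z": 0.003, "ax": 0, "ay": 0, "az": 0, "claw": 0.5}
    - {"x": 0.002, "y": 0.002, "z": 0.003, "ax": 0, "ay": 0, "az": 0, "claw": 0.4}
    - {"x": 0.002, "y": 0.002, "z": 0.003, "ax": 0, "ay": 0, "az": 0, "claw": 0.4}
    - {"x": 0.002, "y": 0.002, "z": 0.003, "ax": 0, "ay": 0, "az": 0, "claw": 0.4}
    - {"x": 0.002, "y": 0.002, "z": 0.003, "ax": 0, "ay": 0, "az": 0, "claw": 0.4}
    - {"x": 0.002, "y": 0.002, "z": 0.003, "ax": 0, "ay": 0, "az": 0, "claw": 0.4}
  newtons: 40

```text
clock: 3.65
ee_pos: [537.5, 75.7, 63.9]
eef_rot: [0.082, 0.997, 0.0, 0.001]
ft_force: [-1.3, 0.6, 5.8]
finger_gap: 50.4
finger_force: 40.8
```

```bash
python3 go.py 537 76 134 80.6
```

```text
shift [ 0.0015  0.0008 -0.2335] turn [0.0001 0.0002 0.    ]
{'clock': np.float64(3.65), 'ee_pos': array([537.51,  75.74,  63.94]), 'ft_force': array([-1.26,  0.63,  5.83]), 'torque': array([ 0.02,  0.18, -0.01]), 'finger_gap': np.float64(50.38), 'finger_force': np.float64(40.84)}
```

Emit:
send_rows:
  increments:
    - {"x": 0, "y": 0, "z": -0.02, "ax": 0, "ay": 0, "az": 0, "claw": 0.4}
    - {"x": 0, "y": 0, "z": -0.06, "ax": 0, "ay": 0, "az": 0, "claw": 0.4}
    - {"x": 0, "y": 0, "z": -0.11, "ax": 0, "ay": 0, "az": 0, "claw": 0.4}
    - {"x": 0, "y": 0, "z": -0.16, "ax": 0, "ay": 0, "az": 0, "claw": 0.4}
    - {"x": 0, "y": 0, "z": -0.21, "ax": 0, "ay": 0, "az": 0, "claw": 0.4}
    - {"x": 0, "y": 0, "z": -0.23, "ax": 0, "ay": 0, "az": 0, "claw": 0.4}
    - {"x": 0, "y": 0, "z": -0.233, "ax": 0, "ay": 0, "az": 0, "claw": 0.4}
    - {"x": 0, "y": 0, "z": -0.233, "ax": 0, "ay": 0, "az": 0, "claw": 0.4}

```text
clock: 4.32
ee_pos: [536.4, 75.3, 133.0]
eef_rot: [0.082, 0.997, 0.0, -0.0]
ft_force: [0.2, -0.2, -3.7]
finger_gap: 50.2
finger_force: 42.3
```

Emit:
send_rows:
  increments:
    - {"x": 0, "y": 0, "z": 0, "ax": 0, "ay": 0, "az": 0, "claw": 0.4}
    - {"x": 0, "y": 0, "z": 0, "ax": 0, "ay": 0, "az": 0, "claw": 0.4}
    - {"x": 0, "y": 0, "z": 0, "ax": 0, "ay": 0, "az": 0, "claw": 0.4}
    - {"x": 0, "y": 0, "z": 0, "ax": 0, "ay": 0, "az": 0, "claw": 0.4}
    - {"x": 0, "y": 0, "z": 0, "ax": 0, "ay": 0, "az": 0, "claw": 0.4}
    - {"x": 0, "y": 0, "z": 0, "ax": 0, "ay": 0, "az": 0, "claw": 0.4}
    - {"x": 0, "y": 0, "z": 0, "ax": 0, "ay": 0, "az": 0, "claw": 0.4}
    - {"x": 0, "y": 0, "z": 0, "ax": 0, "ay": 0, "az": 0, "claw": 0.4}

```text
clock: 4.98
ee_pos: [536.7, 75.4, 133.0]
eef_rot: [0.082, 0.997, -0.0, -0.0]
ft_force: [-0.1, 0.1, -3.6]
finger_gap: 50.1
finger_force: 42.3
```

```bash
cat > w.py <<'E'
from h import *
F=[]
for i in range(8):
    capture("top"); o=telemetry.get_obs(); F.append(np.r_[o["ft_force"],o["tau"][[1,3]]])
print("F mean",np.mean(F,0).round(2),"sd",np.std(F,0).round(2))
E
python3 w.py; python3 go.py 537.5 75.7 63.9 80.6
```

```text
F mean [  0.07  -0.12  -3.64 -35.47 -22.51] sd [0.36 0.48 0.39 0.01 0.01]
shift [-0.0023  0.0014  0.2305] turn [0. 0. 0.]
{'clock': np.float64(5.38), 'ee_pos': array([536.76,  75.4 , 133.04]), 'ft_force': array([ 0.55, -0.08, -3.57]), 'torque': array([-0.02, -0.  , -0.01]), 'finger_gap': np.float64(50.38), 'finger_force': np.float64(42.28)}
```

Left weighs about 3.8 N, so it is probably the full one. Setting it back.

Emit:
send_rows:
  increments:
    - {"x": -0.002, "y": 0.001, "z": 0.02, "ax": 0, "ay": 0, "az": 0, "claw": 0.4}
    - {"x": -0.002, "y": 0.001, "z": 0.06, "ax": 0, "ay": 0, "az": 0, "claw": 0.4}
    - {"x": -0.002, "y": 0.001, "z": 0.1, "ax": 0, "ay": 0, "az": 0, "claw": 0.4}
    - {"x": -0.002, "y": 0.001, "z": 0.13, "ax": 0, "ay": 0, "az": 0, "claw": 0.4}
    - {"x": -0.002, "y": 0.001, "z": 0.15, "ax": 0, "ay": 0, "az": 0, "claw": 0.4}
    - {"x": -0.002, "y": 0.001, "z": 0.17, "ax": 0, "ay": 0, "az": 0, "claw": 0.4}
    - {"x": -0.002, "y": 0.001, "z": 0.19, "ax": 0, "ay": 0, "az": 0, "claw": 0.4}
    - {"x": -0.002, "y": 0.001, "z": 0.2, "ax": 0, "ay": 0, "az": 0, "claw": 0.4}

```text
clock: 6.05
ee_pos: [537.0, 75.5, 71.9]
eef_rot: [0.082, 0.997, -0.0, -0.001]
ft_force: [-0.7, -0.5, -3.4]
finger_gap: 50.5
finger_force: 42.3
```

Emit:
send_rows:
  increments:
    - {"x": 0, "y": 0, "z": 0.01, "ax": 0, "ay": 0, "az": 0, "claw": 0.4}
    - {"x": 0, "y": 0, "z": 0.02, "ax": 0, "ay": 0, "az": 0, "claw": 0.4}
    - {"x": 0, "y": 0, "z": 0.027, "ax": 0, "ay": 0, "az": 0, "claw": 0.4}
    - {"x": 0, "y": 0, "z": 0.031, "ax": 0, "ay": 0, "az": 0, "claw": 0.4}
    - {"x": 0, "y": 0, "z": 0.031, "ax": 0, "ay": 0, "az": 0, "claw": 0.4}
    - {"x": 0, "y": 0, "z": 0.031, "ax": 0, "ay": 0, "az": 0, "claw": 0.4}

```text
clock: 6.55
ee_pos: [537.8, 75.6, 64.1]
eef_rot: [0.082, 0.997, 0.0, 0.0]
ft_force: [0.2, 0.4, -2.7]
finger_gap: 50.6
finger_force: 42.2
```

```bash
python3 go.py 537.5 75.7 63.9 80.6
```

```text
shift [0.0009 0.0002 0.0006] turn [ 0.      0.0001 -0.    ]
{'clock': np.float64(6.55), 'ee_pos': array([537.77,  75.59,  64.08]), 'ft_force': array([ 0.24,  0.37, -2.67]), 'torque': array([ 0.  ,  0.02, -0.04]), 'finger_gap': np.float64(50.6), 'finger_force': np.float64(42.23)}
```

Just at the floor, so a touch lower, then release and rise.

Emit:
send_rows:
  increments:
    - {"x": 0, "y": 0, "z": 0.003, "ax": 0, "ay": 0, "az": 0, "claw": 0.4}
    - {"x": 0, "y": 0, "z": 0.005, "ax": 0, "ay": 0, "az": 0, "claw": 0.4}
    - {"x": 0, "y": 0, "z": 0.005, "ax": 0, "ay": 0, "az": 0, "claw": 0.4}
    - {"x": 0, "y": 0, "z": 0.005, "ax": 0, "ay": 0, "az": 0, "claw": 0.4}

```text
clock: 6.88
ee_pos: [538.8, 75.6, 64.0]
eef_rot: [0.082, 0.997, 0.0, 0.001]
ft_force: [-0.9, -0.1, 5.8]
finger_gap: 50.6
finger_force: 42.0
```

Emit:
send_rows:
  increments:
    - {"x": 0, "y": 0, "z": 0, "ax": 0, "ay": 0, "az": 0, "claw": 0.65}
    - {"x": 0, "y": 0, "z": 0, "ax": 0, "ay": 0, "az": 0, "claw": 0.7}
    - {"x": 0, "y": 0, "z": 0, "ax": 0, "ay": 0, "az": 0, "claw": 0.8}
    - {"x": 0, "y": 0, "z": 0, "ax": 0, "ay": 0, "az": 0, "claw": 0.9}
    - {"x": 0, "y": 0, "z": 0, "ax": 0, "ay": 0, "az": 0, "claw": 1}
    - {"x": 0, "y": 0, "z": 0, "ax": 0, "ay": 0, "az": 0, "claw": 1}
    - {"x": 0, "y": 0, "z": 0, "ax": 0, "ay": 0, "az": 0, "claw": 1}
    - {"x": 0, "y": 0, "z": 0, "ax": 0, "ay": 0, "az": 0, "claw": 1}

```text
clock: 7.55
ee_pos: [537.3, 75.6, 62.1]
eef_rot: [0.082, 0.997, -0.0, -0.0]
ft_force: [-0.3, -0.0, -0.5]
finger_gap: 85.6
finger_force: 0.0
```

Emit:
send_rows:
  increments:
    - {"x": 0, "y": 0, "z": -0.03, "ax": 0, "ay": 0, "az": 0, "claw": 1}
    - {"x": 0, "y": 0, "z": -0.08, "ax": 0, "ay": 0, "az": 0, "claw": 1}
    - {"x": 0, "y": 0, "z": -0.15, "ax": 0, "ay": 0, "az": 0, "claw": 1}
    - {"x": 0, "y": 0, "z": -0.22, "ax": 0, "ay": 0, "az": 0, "claw": 1}
    - {"x": 0, "y": 0, "z": -0.28, "ax": 0, "ay": 0, "az": 0, "claw": 1}
    - {"x": 0, "y": 0, "z": -0.31, "ax": 0, "ay": 0, "az": 0, "claw": 1}
    - {"x": 0, "y": 0, "z": -0.32, "ax": 0, "ay": 0, "az": 0, "claw": 1}
    - {"x": 0, "y": 0, "z": -0.32, "ax": 0, "ay": 0, "az": 0, "claw": 1}

```text
clock: 8.22
ee_pos: [537.9, 75.8, 159.1]
eef_rot: [0.082, 0.997, 0.0, 0.001]
ft_force: [-1.1, 0.6, -0.3]
finger_gap: 85.6
finger_force: 0.0
```

```bash
python3 w.py; python3 go.py 518 -40.3 160 80.6
```

```text
F mean [  0.3    0.08   0.13 -33.28 -22.2 ] sd [0.4  0.35 0.37 0.27 0.21]
shift [-0.001  -0.391  -0.0084] turn [-0.0001 -0.0002  0.    ]
{'clock': np.float64(8.62), 'ee_pos': array([536.85,  75.47, 157.37]), 'ft_force': array([0.91, 0.62, 0.04]), 'torque': array([-0.02,  0.03, -0.05]), 'finger_gap': np.float64(85.39), 'finger_force': np.float64(0.0)}
```

Emit:
send_rows:
  increments:
    - {"x": 0, "y": -0.04, "z": -0.01, "ax": 0, "ay": 0, "az": 0, "claw": 1}
    - {"x": 0, "y": -0.11, "z": -0.01, "ax": 0, "ay": 0, "az": 0, "claw": 1}
    - {"x": 0, "y": -0.19, "z": -0.01, "ax": 0, "ay": 0, "az": 0, "claw": 1}
    - {"x": 0, "y": -0.27, "z": -0.01, "ax": 0, "ay": 0, "az": 0, "claw": 1}
    - {"x": 0, "y": -0.34, "z": -0.01, "ax": 0, "ay": 0, "az": 0, "claw": 1}
    - {"x": -0.001, "y": -0.38, "z": -0.01, "ax": 0, "ay": 0, "az": 0, "claw": 1}
    - {"x": -0.001, "y": -0.391, "z": -0.01, "ax": 0, "ay": 0, "az": 0, "claw": 1}
    - {"x": -0.001, "y": -0.391, "z": -0.01, "ax": 0, "ay": 0, "az": 0, "claw": 1}

```text
clock: 9.28
ee_pos: [518.4, -41.4, 161.3]
eef_rot: [0.083, 0.997, 0.0, 0.0]
ft_force: [0.3, 0.7, 1.0]
finger_gap: 85.6
finger_force: 0.0
```

```bash
python3 go.py 518 -40.3 64 80.6
```

```text
shift [0.0018 0.0035 0.3244] turn [ 0.      0.     -0.0004]
{'clock': np.float64(9.28), 'ee_pos': array([518.35, -41.42, 161.32]), 'ft_force': array([0.26, 0.72, 0.96]), 'torque': array([ 0.01, -0.03, -0.01]), 'finger_gap': np.float64(85.57), 'finger_force': np.float64(0.0)}
```

Emit:
send_rows:
  increments:
    - {"x": 0.001, "y": 0.003, "z": 0.04, "ax": 0, "ay": 0, "az": 0, "claw": 1}
    - {"x": 0.001, "y": 0.003, "z": 0.1, "ax": 0, "ay": 0, "az": 0, "claw": 1}
    - {"x": 0.001, "y": 0.003, "z": 0.17, "ax": 0, "ay": 0, "az": 0, "claw": 1}
    - {"x": 0.001, "y": 0.003, "z": 0.23, "ax": 0, "ay": 0, "az": 0, "claw": 1}
    - {"x": 0.001, "y": 0.003, "z": 0.29, "ax": 0, "ay": 0, "az": 0, "claw": 1}
    - {"x": 0.001, "y": 0.003, "z": 0.318, "ax": 0, "ay": 0, "az": 0, "claw": 1}
    - {"x": 0.001, "y": 0.003, "z": 0.323, "ax": 0, "ay": 0, "az": 0, "claw": 1}
    - {"x": 0.001, "y": 0.003, "z": 0.323, "ax": 0, "ay": 0, "az": 0, "claw": 1}

```text
clock: 9.95
ee_pos: [517.9, -38.1, 63.4]
eef_rot: [0.081, 0.997, -0.0, -0.001]
ft_force: [1.0, -0.0, -0.7]
finger_gap: 85.6
finger_force: 0.0
```

Emit:
send_rows:
  increments:
    - {"x": 0, "y": 0, "z": 0, "ax": 0, "ay": 0, "az": 0, "claw": 0.7}
    - {"x": 0, "y": 0, "z": 0, "ax": 0, "ay": 0, "az": 0, "claw": 0.6}
    - {"x": 0, "y": 0, "z": 0, "ax": 0, "ay": 0, "az": 0, "claw": 0.5}
    - {"x": 0, "y": 0, "z": 0, "ax": 0, "ay": 0, "az": 0, "claw": 0.4}
    - {"x": 0, "y": 0, "z": 0, "ax": 0, "ay": 0, "az": 0, "claw": 0.4}
    - {"x": 0, "y": 0, "z": 0, "ax": 0, "ay": 0, "az": 0, "claw": 0.4}
    - {"x": 0, "y": 0, "z": 0, "ax": 0, "ay": 0, "az": 0, "claw": 0.4}
    - {"x": 0, "y": 0, "z": 0, "ax": 0, "ay": 0, "az": 0, "claw": 0.4}

```text
clock: 10.62
ee_pos: [519.8, -39.3, 65.7]
eef_rot: [0.082, 0.997, 0.0, 0.001]
ft_force: [-0.7, 0.9, 5.9]
finger_gap: 50.7
finger_force: 40.9
```

```bash
python3 go.py 518 -40.3 134 80.6
```

```text
shift [ 0.0046 -0.0039 -0.2278] turn [ 0.0001  0.0004 -0.    ]
{'clock': np.float64(10.62), 'ee_pos': array([519.76, -39.33,  65.67]), 'ft_force': array([-0.75,  0.88,  5.94]), 'torque': array([ 0.09,  0.16, -0.03]), 'finger_gap': np.float64(50.67), 'finger_force': np.float64(40.95)}
```

Emit:
send_rows:
  increments:
    - {"x": 0, "y": 0, "z": -0.02, "ax": 0, "ay": 0, "az": 0, "claw": 0.4}
    - {"x": 0, "y": 0, "z": -0.06, "ax": 0, "ay": 0, "az": 0, "claw": 0.4}
    - {"x": 0, "y": 0, "z": -0.11, "ax": 0, "ay": 0, "az": 0, "claw": 0.4}
    - {"x": 0, "y": 0, "z": -0.16, "ax": 0, "ay": 0, "az": 0, "claw": 0.4}
    - {"x": 0, "y": 0, "z": -0.21, "ax": 0, "ay": 0, "az": 0, "claw": 0.4}
    - {"x": 0, "y": 0, "z": -0.23, "ax": 0, "ay": 0, "az": 0, "claw": 0.4}
    - {"x": 0, "y": 0, "z": -0.233, "ax": 0, "ay": 0, "az": 0, "claw": 0.4}
    - {"x": 0, "y": 0, "z": -0.233, "ax": 0, "ay": 0, "az": 0, "claw": 0.4}

```text
clock: 11.28
ee_pos: [518.3, -39.1, 134.5]
eef_rot: [0.082, 0.997, 0.0, 0.0]
ft_force: [0.3, -0.6, -1.7]
finger_gap: 50.9
finger_force: 41.9
```

Emit:
send_rows:
  increments:
    - {"x": 0, "y": 0, "z": 0, "ax": 0, "ay": 0, "az": 0, "claw": 0.4}
    - {"x": 0, "y": 0, "z": 0, "ax": 0, "ay": 0, "az": 0, "claw": 0.4}
    - {"x": 0, "y": 0, "z": 0, "ax": 0, "ay": 0, "az": 0, "claw": 0.4}
    - {"x": 0, "y": 0, "z": 0, "ax": 0, "ay": 0, "az": 0, "claw": 0.4}
    - {"x": 0, "y": 0, "z": 0, "ax": 0, "ay": 0, "az": 0, "claw": 0.4}
    - {"x": 0, "y": 0, "z": 0, "ax": 0, "ay": 0, "az": 0, "claw": 0.4}

```text
clock: 11.78
ee_pos: [518.2, -39.3, 133.9]
eef_rot: [0.082, 0.997, -0.0, -0.0]
ft_force: [0.9, 0.0, -0.9]
finger_gap: 50.9
finger_force: 41.9
```

```bash
python3 w.py; python3 go.py 519.5 -39.3 65.2 80.6
```

```text
F mean [-1.10e-01  2.00e-02 -1.40e+00 -3.16e+01 -2.15e+01] sd [0.58 0.43 0.58 0.01 0.01]
shift [-0.0036  0.0005  0.2301] turn [ 0.  0. -0.]
{'clock': np.float64(12.18), 'ee_pos': array([518.41, -39.27, 134.24]), 'ft_force': array([-0.61, -0.24, -0.62]), 'torque': array([-0.07, -0.01,  0.  ]), 'finger_gap': np.float64(50.92), 'finger_force': np.float64(41.91)}
```

Right is about 1.5 N, so it is the light one and the left is the heavier. Returning the right one to its well.

Emit:
send_rows:
  increments:
    - {"x": -0.002, "y": 0, "z": 0.02, "ax": 0, "ay": 0, "az": 0, "claw": 0.4}
    - {"x": -0.002, "y": 0, "z": 0.06, "ax": 0, "ay": 0, "az": 0, "claw": 0.4}
    - {"x": -0.002, "y": 0, "z": 0.1, "ax": 0, "ay": 0, "az": 0, "claw": 0.4}
    - {"x": -0.002, "y": 0, "z": 0.13, "ax": 0, "ay": 0, "az": 0, "claw": 0.4}
    - {"x": -0.002, "y": 0, "z": 0.15, "ax": 0, "ay": 0, "az": 0, "claw": 0.4}
    - {"x": -0.002, "y": 0, "z": 0.17, "ax": 0, "ay": 0, "az": 0, "claw": 0.4}
    - {"x": -0.002, "y": 0, "z": 0.19, "ax": 0, "ay": 0, "az": 0, "claw": 0.4}
    - {"x": -0.002, "y": 0, "z": 0.2, "ax": 0, "ay": 0, "az": 0, "claw": 0.4}

```text
clock: 12.85
ee_pos: [518.5, -39.4, 73.1]
eef_rot: [0.082, 0.997, -0.0, -0.001]
ft_force: [-0.0, 0.2, -0.7]
finger_gap: 50.5
finger_force: 41.9
```

Emit:
send_rows:
  increments:
    - {"x": 0, "y": 0, "z": 0.01, "ax": 0, "ay": 0, "az": 0, "claw": 0.4}
    - {"x": 0, "y": 0, "z": 0.02, "ax": 0, "ay": 0, "az": 0, "claw": 0.4}
    - {"x": 0, "y": 0, "z": 0.027, "ax": 0, "ay": 0, "az": 0, "claw": 0.4}
    - {"x": 0, "y": 0, "z": 0.031, "ax": 0, "ay": 0, "az": 0, "claw": 0.4}
    - {"x": 0, "y": 0, "z": 0.034, "ax": 0, "ay": 0, "az": 0, "claw": 0.4}
    - {"x": 0, "y": 0, "z": 0.034, "ax": 0, "ay": 0, "az": 0, "claw": 0.4}
    - {"x": 0, "y": 0, "z": 0.034, "ax": 0, "ay": 0, "az": 0, "claw": 0.4}

```text
clock: 13.43
ee_pos: [520.5, -39.6, 65.8]
eef_rot: [0.082, 0.997, 0.0, 0.001]
ft_force: [-1.5, 0.9, 7.7]
finger_gap: 50.2
finger_force: 41.8
```

```bash
python3 go.py 519.5 -39.3 65.2 80.6
```

```text
shift [0.0034 0.0005 0.0021] turn [ 0.0001  0.0004 -0.0001]
{'clock': np.float64(13.43), 'ee_pos': array([520.49, -39.62,  65.83]), 'ft_force': array([-1.47,  0.89,  7.68]), 'torque': array([-0.05,  0.34,  0.05]), 'finger_gap': np.float64(50.17), 'finger_force': np.float64(41.83)}
```

Seated (z 65.8 as before lifting, +7.7 N from the floor). Release, rise, go left.

Emit:
send_rows:
  increments:
    - {"x": 0, "y": 0, "z": 0, "ax": 0, "ay": 0, "az": 0, "claw": 0.65}
    - {"x": 0, "y": 0, "z": 0, "ax": 0, "ay": 0, "az": 0, "claw": 0.7}
    - {"x": 0, "y": 0, "z": 0, "ax": 0, "ay": 0, "az": 0, "claw": 0.8}
    - {"x": 0, "y": 0, "z": 0, "ax": 0, "ay": 0, "az": 0, "claw": 0.9}
    - {"x": 0, "y": 0, "z": 0, "ax": 0, "ay": 0, "az": 0, "claw": 1}
    - {"x": 0, "y": 0, "z": 0, "ax": 0, "ay": 0, "az": 0, "claw": 1}
    - {"x": 0, "y": 0, "z": 0, "ax": 0, "ay": 0, "az": 0, "claw": 1}
    - {"x": 0, "y": 0, "z": 0, "ax": 0, "ay": 0, "az": 0, "claw": 1}

```text
clock: 14.1
ee_pos: [518.9, -39.3, 63.9]
eef_rot: [0.082, 0.997, -0.0, -0.0]
ft_force: [0.1, -0.3, 0.1]
finger_gap: 85.5
finger_force: 0.0
```

Emit:
send_rows:
  increments:
    - {"x": 0, "y": 0, "z": -0.03, "ax": 0, "ay": 0, "az": 0, "claw": 1}
    - {"x": 0, "y": 0, "z": -0.08, "ax": 0, "ay": 0, "az": 0, "claw": 1}
    - {"x": 0, "y": 0, "z": -0.15, "ax": 0, "ay": 0, "az": 0, "claw": 1}
    - {"x": 0, "y": 0, "z": -0.22, "ax": 0, "ay": 0, "az": 0, "claw": 1}
    - {"x": 0, "y": 0, "z": -0.28, "ax": 0, "ay": 0, "az": 0, "claw": 1}
    - {"x": 0, "y": 0, "z": -0.31, "ax": 0, "ay": 0, "az": 0, "claw": 1}
    - {"x": 0, "y": 0, "z": -0.33, "ax": 0, "ay": 0, "az": 0, "claw": 1}
    - {"x": 0, "y": 0, "z": -0.33, "ax": 0, "ay": 0, "az": 0, "claw": 1}

```text
clock: 14.77
ee_pos: [519.9, -39.3, 164.4]
eef_rot: [0.082, 0.997, 0.0, 0.001]
ft_force: [0.3, -0.8, 0.6]
finger_gap: 85.6
finger_force: 0.0
```

Emit:
send_rows:
  increments:
    - {"x": 0, "y": 0.04, "z": 0, "ax": 0, "ay": 0, "az": 0, "claw": 1}
    - {"x": 0, "y": 0.11, "z": 0, "ax": 0, "ay": 0, "az": 0, "claw": 1}
    - {"x": 0, "y": 0.19, "z": 0, "ax": 0, "ay": 0, "az": 0, "claw": 1}
    - {"x": 0, "y": 0.27, "z": 0, "ax": 0, "ay": 0, "az": 0, "claw": 1}
    - {"x": 0, "y": 0.34, "z": 0, "ax": 0, "ay": 0, "az": 0, "claw": 1}
    - {"x": 0, "y": 0.38, "z": 0, "ax": 0, "ay": 0, "az": 0, "claw": 1}
    - {"x": 0, "y": 0.391, "z": 0, "ax": 0, "ay": 0, "az": 0, "claw": 1}
    - {"x": 0, "y": 0.391, "z": 0, "ax": 0, "ay": 0, "az": 0, "claw": 1}

```text
clock: 15.43
ee_pos: [537.4, 77.6, 161.9]
eef_rot: [0.081, 0.997, -0.0, -0.001]
ft_force: [0.1, 0.5, -0.3]
finger_gap: 85.2
finger_force: 0.0
```

```bash
python3 - <<'E'
from h import *
im,d,P,rw,c=cloud("scene"); X=P.reshape(-1,3)
for nm,c0 in(("L",(537,76)),("R",(518,-40))):
    m=np.hypot(X[:,0]-c0[0],X[:,1]-c0[1])<40
    for lo,hi in((50,80),(97,135)):
        A=X[m&(X[:,2]>lo)&(X[:,2]<hi)]; B=np.c_[2*A[:,:2],np.ones(len(A))]; w=np.linalg.lstsq(B,(A[:,:2]**2).sum(1),rcond=None)[0]
        print(nm,lo,len(A),w[:2].round(1),"zmax",np.percentile(A[:,2],98).round(1))
E
python3 go.py 537.5 75.7 64 80.6
```

```text
L 50 116 [535.1  74. ] zmax 78.1
L 97 187 [533.3  71.7] zmax 127.2
R 50 128 [516.5 -40.9] zmax 78.9
R 97 215 [512.8 -44.6] zmax 126.3
shift [-5.000e-04  2.000e-04  3.273e-01] turn [-0.0002 -0.0002  0.    ]
{'clock': np.float64(15.48), 'ee_pos': array([537.51,  75.8 , 162.18]), 'ft_force': array([-0.36, -0.59,  0.09]), 'torque': array([-0.03,  0.08,  0.  ]), 'finger_gap': np.float64(85.51), 'finger_force': np.float64(0.0)}
```

Both tops read about 126 mm, so both are seated. Regrasping the left one.

Emit:
send_rows:
  increments:
    - {"x": 0, "y": 0, "z": 0.04, "ax": 0, "ay": 0, "az": 0, "claw": 1}
    - {"x": 0, "y": 0, "z": 0.1, "ax": 0, "ay": 0, "az": 0, "claw": 1}
    - {"x": 0, "y": 0, "z": 0.17, "ax": 0, "ay": 0, "az": 0, "claw": 1}
    - {"x": 0, "y": 0, "z": 0.23, "ax": 0, "ay": 0, "az": 0, "claw": 1}
    - {"x": 0, "y": 0, "z": 0.29, "ax": 0, "ay": 0, "az": 0, "claw": 1}
    - {"x": 0, "y": 0, "z": 0.32, "ax": 0, "ay": 0, "az": 0, "claw": 1}
    - {"x": 0, "y": 0, "z": 0.326, "ax": 0, "ay": 0, "az": 0, "claw": 1}
    - {"x": 0, "y": 0, "z": 0.326, "ax": 0, "ay": 0, "az": 0, "claw": 1}

```text
clock: 16.15
ee_pos: [537.4, 75.0, 64.4]
eef_rot: [0.083, 0.997, -0.001, -0.001]
ft_force: [-0.1, -0.3, 0.6]
finger_gap: 85.9
finger_force: 0.0
```

Emit:
send_rows:
  increments:
    - {"x": 0, "y": 0, "z": 0, "ax": 0, "ay": 0, "az": 0, "claw": 0.7}
    - {"x": 0, "y": 0, "z": 0, "ax": 0, "ay": 0, "az": 0, "claw": 0.6}
    - {"x": 0, "y": 0, "z": 0, "ax": 0, "ay": 0, "az": 0, "claw": 0.5}
    - {"x": 0, "y": 0, "z": 0, "ax": 0, "ay": 0, "az": 0, "claw": 0.4}
    - {"x": 0, "y": 0, "z": 0, "ax": 0, "ay": 0, "az": 0, "claw": 0.4}
    - {"x": 0, "y": 0, "z": 0, "ax": 0, "ay": 0, "az": 0, "claw": 0.4}
    - {"x": 0, "y": 0, "z": 0, "ax": 0, "ay": 0, "az": 0, "claw": 0.4}
    - {"x": 0, "y": 0, "z": 0, "ax": 0, "ay": 0, "az": 0, "claw": 0.4}
  newtons: 50

```text
clock: 16.82
ee_pos: [539.3, 76.5, 66.8]
eef_rot: [0.082, 0.997, 0.0, 0.001]
ft_force: [-1.1, -0.3, 6.5]
finger_gap: 50.5
finger_force: 51.0
```

Emit:
send_rows:
  increments:
    - {"x": 0, "y": 0, "z": -0.02, "ax": 0, "ay": 0, "az": 0, "claw": 0.4}
    - {"x": 0, "y": 0, "z": -0.06, "ax": 0, "ay": 0, "az": 0, "claw": 0.4}
    - {"x": 0, "y": 0, "z": -0.12, "ax": 0, "ay": 0, "az": 0, "claw": 0.4}
    - {"x": 0, "y": 0, "z": -0.18, "ax": 0, "ay": 0, "az": 0, "claw": 0.4}
    - {"x": 0, "y": 0, "z": -0.25, "ax": 0, "ay": 0, "az": 0, "claw": 0.4}
    - {"x": 0, "y": 0, "z": -0.31, "ax": 0, "ay": 0, "az": 0, "claw": 0.4}
    - {"x": 0, "y": 0, "z": -0.35, "ax": 0, "ay": 0, "az": 0, "claw": 0.4}
    - {"x": 0, "y": 0, "z": -0.36, "ax": 0, "ay": 0, "az": 0, "claw": 0.4}

```text
clock: 17.48
ee_pos: [539.6, 76.7, 175.9]
eef_rot: [0.082, 0.997, 0.001, 0.002]
ft_force: [0.6, 0.2, -3.3]
finger_gap: 50.7
finger_force: 52.7
```

```bash
python3 w.py; python3 go.py 451.6 215 175 80.6 451.6 354.6 175 80.6
```

```text
F mean [  0.08   0.08  -3.58 -34.54 -24.14] sd [0.59 0.34 0.4  0.43 0.37]
shift [ 0.357   0.4098 -0.01  ] turn [-0.0002 -0.0004  0.    ]
shift [ 0.433   0.8689 -0.0104] turn [-0.0002 -0.0004  0.    ]
{'clock': np.float64(17.88), 'ee_pos': array([537.18,  76.21, 171.9 ]), 'ft_force': array([ 0.01, -0.12, -3.85]), 'torque': array([-0.  , -0.02,  0.  ]), 'finger_gap': np.float64(50.62), 'finger_force': np.float64(52.66)}
```

Emit:
send_rows:
  increments:
    - {"x": 0.03, "y": 0.01, "z": -0.01, "ax": 0, "ay": 0, "az": 0, "claw": 0.4}
    - {"x": 0.09, "y": 0.04, "z": -0.01, "ax": 0, "ay": 0, "az": 0, "claw": 0.4}
    - {"x": 0.16, "y": 0.09, "z": -0.01, "ax": 0, "ay": 0, "az": 0, "claw": 0.4}
    - {"x": 0.22, "y": 0.15, "z": -0.01, "ax": 0, "ay": 0, "az": 0, "claw": 0.4}
    - {"x": 0.27, "y": 0.22, "z": -0.01, "ax": 0, "ay": 0, "az": 0, "claw": 0.4}
    - {"x": 0.31, "y": 0.29, "z": -0.01, "ax": 0, "ay": 0, "az": 0, "claw": 0.4}
    - {"x": 0.34, "y": 0.36, "z": -0.01, "ax": 0, "ay": 0, "az": 0, "claw": 0.4}
    - {"x": 0.357, "y": 0.42, "z": -0.01, "ax": 0, "ay": 0, "az": 0, "claw": 0.4}

```text
clock: 18.55
ee_pos: [450.7, 220.3, 176.1]
eef_rot: [0.081, 0.997, 0.0, -0.001]
ft_force: [0.1, 0.5, -3.6]
finger_gap: 50.5
finger_force: 52.7
```

Emit:
send_rows:
  increments:
    - {"x": 0.012, "y": 0.07, "z": 0, "ax": 0, "ay": 0, "az": 0, "claw": 0.4}
    - {"x": 0.024, "y": 0.14, "z": 0, "ax": 0, "ay": 0, "az": 0, "claw": 0.4}
    - {"x": 0.036, "y": 0.21, "z": 0, "ax": 0, "ay": 0, "az": 0, "claw": 0.4}
    - {"x": 0.048, "y": 0.28, "z": 0, "ax": 0, "ay": 0, "az": 0, "claw": 0.4}
    - {"x": 0.06, "y": 0.35, "z": 0, "ax": 0, "ay": 0, "az": 0, "claw": 0.4}
    - {"x": 0.07, "y": 0.41, "z": 0, "ax": 0, "ay": 0, "az": 0, "claw": 0.4}
    - {"x": 0.075, "y": 0.44, "z": 0, "ax": 0, "ay": 0, "az": 0, "claw": 0.4}
    - {"x": 0.076, "y": 0.449, "z": 0, "ax": 0, "ay": 0, "az": 0, "claw": 0.4}

```text
clock: 19.22
ee_pos: [451.1, 357.4, 176.0]
eef_rot: [0.08, 0.997, 0.0, -0.0]
ft_force: [0.3, 0.1, -3.8]
finger_gap: 50.8
finger_force: 52.8
```

Emit:
send_rows:
  increments:
    - {"x": 0, "y": 0, "z": 0, "ax": 0, "ay": 0, "az": 0, "claw": 0.4}
    - {"x": 0, "y": 0, "z": 0, "ax": 0, "ay": 0, "az": 0, "claw": 0.4}
    - {"x": 0, "y": 0, "z": 0, "ax": 0, "ay": 0, "az": 0, "claw": 0.4}
    - {"x": 0, "y": 0, "z": 0, "ax": 0, "ay": 0, "az": 0, "claw": 0.4}
    - {"x": 0, "y": 0, "z": 0, "ax": 0, "ay": 0, "az": 0, "claw": 0.4}
    - {"x": 0, "y": 0, "z": 0, "ax": 0, "ay": 0, "az": 0, "claw": 0.4}

```text
clock: 19.72
ee_pos: [452.8, 354.0, 176.3]
eef_rot: [0.083, 0.997, -0.0, -0.0]
ft_force: [-0.6, -0.5, -3.1]
finger_gap: 50.9
finger_force: 52.8
```

```bash
python3 go.py 451.6 354.6 175 80.6; python3 - <<'E'
from h import *
im,d,P,rw,c=cloud("scene"); cv2.imwrite("pics/end_scene.png",im[...,::-1])
im2=capture("top")[0]; cv2.imwrite("pics/end_top.png",im2[...,::-1])
X=P.reshape(-1,3); m=(np.hypot(X[:,0]-451.6,X[:,1]-354.6)<40)
for lo,hi in((125,150),(150,175),(175,195)):
    A=X[m&(X[:,2]>lo)&(X[:,2]<hi)]
    if len(A)<8: continue
    B=np.c_[2*A[:,:2],np.ones(len(A))]; w=np.linalg.lstsq(B,(A[:,:2]**2).sum(1),rcond=None)[0]; print(lo,len(A),w[:2].round(1))
A=X[m&(X[:,2]>40)]; print("foot z",np.percentile(A[:,2],[0,1,5]).round(1))
E
```

```text
shift [0.0042 0.0012 0.0042] turn [-0.     -0.     -0.0002]
{'clock': np.float64(19.72), 'ee_pos': array([452.8 , 354.03, 176.27]), 'ft_force': array([-0.65, -0.48, -3.09]), 'torque': array([-0.01, -0.  ,  0.02]), 'finger_gap': np.float64(50.94), 'finger_force': np.float64(52.75)}
125 84 [449.3 353.2]
150 101 [449.4 352.4]
175 66 [450.5 346.2]
foot z [123.8 130.5 150.4]
```

View pics/end_scene.png

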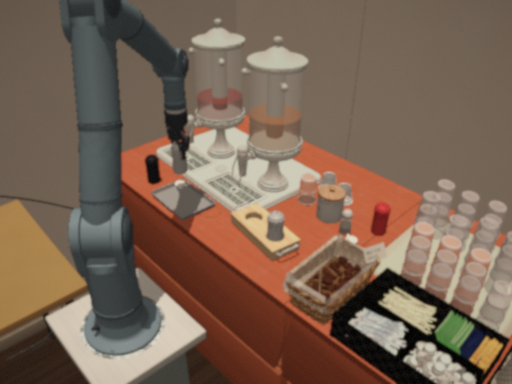

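View pics/end_top.png

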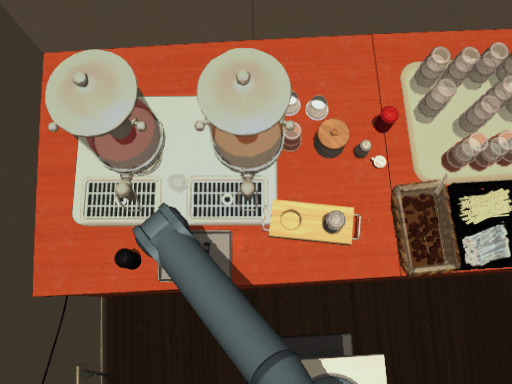

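The scene view shows the heavy dredger held upright over the tray at (179,158), its foot about 123 mm up. The light one stands in its well at (275,227), at (335,221) in the top view, and everything else is unmoved. Handing in.

```bash
python3 -c "
from station import ctrl
print(ctrl.hand_in())"
```

```text
the job is handed in; nothing more can be done
None
```

The job is handed in: the left dredger was the heavier (about 3.7 N against 1.5 N) and is held still and upright over the middle of the tray with its foot about 12 cm up, and the lighter right one stands let go in its own well.

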